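Serve the toasted sandwich off the griddle with the turner

ROBOT

A 6-joint arm with a two-finger parallel gripper is mounted at the origin on a cart in front of the work surface, level with it; the furniture and walls round the work are solid. World frame = base frame: x ahead of the robot, y to its left, z up, the work surface at z = 0. Lengths are in m, angles in rad, forces in N, time in s.
With the tool pointing down it reaches from about 0.325 to 0.85 m from the base axis. Payload 4.4 kg.
Tool frame: the origin (TCP) lies midway between the tips of the shut fingers; the grasp point (between the pads) lies 19 mm behind it; z points along the fingers, y is the line along which they close (so a half turn about z gives the same grasp; the last joint's range is limited). The gripper opens to 94 mm and grips with 3 to 60 N. Pads are 16 mm wide; open, the fingers measure 119 mm over their backs; the gripper's body (75 mm by 177 mm) begins 78 mm behind the grasp point.
Start: joints at [0.954, 0.207, 1.542, -0, 1.393, -0.15], TCP at [0.259, 0.513, 0.205] pointing down, gripper open.
Joint ranges: [-2.73, 2.73], [-0.86, 2.22], [0.23, 2.46], [-1.11, 4.25], [0.08, 2.63], [-2.82, 2.82]. Speed limits (rad/s): [2.79, 2.79, 3.14, 3.14, 3.14, 3.14].

INTERFACE

Orientations are given as a unit quaternion [x, y, z, w].
In Python, from station import manip, read_camera, get_calibration, ticket, spotter gives the robot as it stands.
- The arm moves only by the shell command python3 -m jog 'ROWS' [OPENING] [FORCE]. ROWS is JSON, a list of rows, each a list of 2 entries, a list of its own where there are three numbers: the shift along the tool's x, y, z as a fraction of full scale, then the turn, a rotation vector about the tool's x, y, z as a fraction of full scale. A call has 1 to 12 rows; each row is the pose to reach, as a shift and turn from the pose commanded when the call began, along the tool's axes at that moment, turning the shorter way round; what a row does not reach only later rows make up. Full scale, the value 1, is 0.15 m for a shift and 180 degrees for a turn. A row lasts 1/10 s, in which the tool goes at most 50 mm and 8.59 degrees, less where a joint would pass 70% of its speed; a pose out of reach is approached as far as the arm can. A call with a number of a shift or a turn outside -1 to 1 is refused whole. A call with a gripper value outside its range is refused whole. OPENING is the opening, from -1 (shut) to 1 (fully open), set as the call begins (- or left out, the last holds). The fingers move at their own pace and stop on an object; FORCE is the grip in N (left out, the last holds). Time passes only in rows, so rows that repeat a pose let the fingers close. It gives the time, the measured TCP pose, the force, the opening and the grip force at its end, in the units of the state.
- manip.observe(): the state, without advancing time (a new reading comes with each control period).
- read_camera(name): name is "scene" or "top" or "wrist"; returns (picture, depth): 480x640x3 uint8, red, green, blue; 480x640 float32, m along the optical axis (not along the pixel's ray), 0 where there is no reading.
- get_calibration(name): a dict with "fx", "fy", "cx", "cy" (pixels), "world_to_cam" (4x4, takes a point from world to camera coordinates). Camera axes: x right, y down, z forward; pixel columns grow to the right and rows downward; lengths in m; the calibration is good to about 2 mm. A picture is of the moment at which its call begins: read the wrist's pose just before it. get_calibration takes no time and is no camera call; for the wrist camera it gives the pose at the moment of the call.
- ticket.finish_job(): hands the job in; it is judged then, once.
Trained networks look in the newest picture that a camera, given by its name, has taken for a name from the list of things; names that differ only in an ending like _2 or _b are one class to them, and where a whole thing is asked for, a point or a joint stands for the part that bears it (a point fixed in the world has none). Each returns a list of dicts, best first, with "confidence" (0 to 1); they miss things now and then, are a little off and sometimes report something else, mostly with a low value. They report only what shows in the picture. A call takes as long as a camera call.
- spotter.find_in(camera, target): "location" ([x, y, z] in m, in world coordinates, good to about 4 mm: the middle of the surface that is visible of it).
The state is a dict: "time": time; "joints": joint angles; "dq": joint speeds; "effort": joint torques, N m; "eef_pos": TCP position; "ee_rot": TCP orientation; "wrist_force": force on the tool from outside, world axes, zero at the start; "moment": the same for the moment, N m; "gripper_width": opening from 0.0 (shut) to 1.0 (fully open); "grasp_force": force on a finger pad.
Only numpy, scipy, OpenCV 4.12 (cv2) and the standard library are available. Lean on these libraries where they do the work, as an engineer would, in place of code of your own. Each camera call takes 0.05 s, during which the arm holds its last target. There are 200 camera calls.

TASK

The toasted sandwich on the griddle is done. Take the turner, slide its blade under the sandwich and lift it off the griddle, without touching the hot sandwich with the gripper; let it slide, without a drop, onto the middle of the plate, where it must lie flat and the same side up. Then leave the turner lying with its blade flat on the empty griddle, and leave the salt shaker, the pepper mill and the mug standing where they are.

Things in the scene. Friction and masses are not known exactly. Their poses are not given: they have to be found in the camera images.
- turner: Kitchen turner, 190 g, lying flat on its steel blade (100 long x 84 wide x 1.8 mm) on the counter left of the stove (5 mm above the hob), handle raised behind. Origin: centre of the blade's underside; x along the blade to its straight front edge (x = 50 mm), z out of its upper face. A 20 mm wide neck rises steeply from the rear of the blade (x = -44) to the handle. Centre of mass near x = -30 mm.
- turner_tip (a point): Middle of the blade's straight front edge, at its underside (x = 50 mm in the turner's frame); axes as turner.
- turner_grip (a point): Point to grip on the centre line of the beech handle, at x = -115, z = 50 mm in the turner's frame (same axes). The handle is 110 mm long, from x = -84, z = 38 to x = -187, z = 76 mm (rising 20 degrees to the rear), 22 mm high and 18 mm wide between flat upright sides (+-y) for the fingers.
- sandwich: Toasted sandwich, golden brown, dark diagonal stripes on top, yellow filling: 92 (x) x 88 (y) x 26 mm high, 60 to 130 g, rigid, loose on the griddle. Bottom edges rounded by 6 mm, so a blade held down on the griddle slips under. Friction about 0.3 on the blade (it slides off one tilted by 13 to 20 degrees), 0.6 on griddle and plate. Origin: centre of its underside, z up.
- griddle: Black griddle plate, fixed: 210 (x) x 200 (y) mm. Origin: centre of its underside; x points away from the open front, which faces the robot. 4 mm splash guard at the back (inner face x = +101 mm; it stops a sandwich pushed by the blade) and at the sides (inner faces y = +-96), top 24 mm above the cooking surface (10 mm along the front third of the sides). Loop handles out to y = +-117.
- griddle_floor (a point): Centre of the griddle's cooking surface, 12 mm above the hob; axes as griddle.
- plate: White round china plate, loose, on the hob: 220 mm across, rim 17 mm high, flat inside to a radius of about 78 mm, 500 g. Origin: centre of its underside.
- plate_in (a point): Centre of the plate's inner floor, 5 mm above its underside.
- salt_shaker: Bystander: glass salt shaker with a grey top, 44 mm across, 90 mm high, on the counter left of the griddle. Origin: centre of its underside.
- pepper_mill: Bystander: dark wooden pepper mill, 58 mm across, 150 mm high, on the counter left of the griddle's back. Origin: centre of its underside.
- tea_mug: Bystander: white mug with a green band, 84 x 123 x 91 mm with its handle, on the wooden board (14 mm thick) behind the plate. Origin: centre of its underside.

How it is judged:
By the outcome, as a careful person would: the job done as asked, in the order asked, and still so for the second after the job is handed in, with the robot touching nothing.
It also fails if it takes over 61 s, if anything falls off the work surface, if the arm or the gripper's body presses on something with over 40 N, if the wrist force passes 120 N, or if a joint passes its speed limit or range.

## Working session

There is one attempt and no reset: what is moved stays moved. The work goes in short steps, Python scripts to look and compute and a shell command to move; the robot and the scene stay as the last step left them, time stands still between calls to the robot, and variables do not carry over. Pictures are saved under pics/ and viewed, at most 13 in all, crops included, and the job is handed in when it is done.

```bash
ls; mkdir -p pics
python3 - <<'E'
from station import manip, read_camera, get_calibration, ticket, spotter
import cv2,numpy as np
s=manip.observe();print(s)
for c in ("top","scene"):
    p,d=read_camera(c);cv2.imwrite(f"pics/{c}0.png",p[:,:,::-1]);np.savez(f"pics/{c}0.npz",p=p,d=d)
    k=get_calibration(c);print(c,k)
    for t in ["turner","turner_tip","turner_grip","sandwich","griddle","plate","salt_shaker","pepper_mill","tea_mug"]:
        r=spotter.find_in(c,t);print(t,[(np.round(x["location"],3).tolist(),round(x["confidence"],2)) for x in r[:2]])
E
```

```text
pics
{'time': 0.0, 'joints': array([ 9.53513621e-01,  2.07417653e-01,  1.54288406e+00, -2.15764882e-05,
        1.39350372e+00, -1.50474639e-01]), 'dq': array([ 6.55162333e-04,  7.45505098e-04,  3.89328287e-05,  2.22961627e-04,
        6.59420773e-04, -7.59733880e-04]), 'effort': array([ 5.38235290e-04, -3.70882273e+01, -2.81416869e+01,  6.99878437e-02,
        3.62254400e-02, -1.99722308e-04]), 'eef_pos': array([0.25831938, 0.51283583, 0.20432529]), 'ee_rot': array([ 2.31288585e-01,  9.72884560e-01, -1.02984114e-03, -4.04520115e-04]), 'wrist_force': array([ 0.67145244, -0.07644393,  0.0589105 ]), 'moment': array([-0.00782367, -0.00208755, -0.04789206]), 'grasp_force': 0.0, 'gripper_width': 1.00373892796038}
top {'fx': 589.9098501879263, 'fy': 589.9098501879263, 'cx': 313.6874740384627, 'cy': 239.97273962507217, 'world_to_cam': array([[ 0.0020845 , -0.99682085,  0.07964831,  0.03839637],
       [-0.9864075 , -0.01513625, -0.16361887,  0.53969388],
       [ 0.16430428, -0.07822462, -0.98330311,  1.51011081],
       [ 0.        ,  0.        ,  0.        ,  1.        ]])}
turner [([0.37
[... 561 characters left out ...]
48, 'world_to_cam': array([[ 0.70659356, -0.70757474, -0.00797059, -0.3397849 ],
       [-0.5024564 , -0.49376465, -0.70974223,  0.34125533],
       [ 0.49826008,  0.50550416, -0.70441638,  0.6759472 ],
       [ 0.        ,  0.        ,  0.        ,  1.        ]])}
turner [([0.371, 0.283, 0.012], 0.69)]
turner_tip [([0.372, 0.282, 0.014], 0.85)]
turner_grip [([0.376, 0.28, 0.009], 0.63), ([0.639, 0.102, 0.037], 0.44)]
sandwich [([0.64, 0.101, 0.038], 0.59)]
griddle [([0.597, 0.084, 0.015], 0.58)]
plate [([0.489, -0.228, 0.003], 0.71)]
salt_shaker [([0.604, 0.285, 0.057], 0.89), ([0.641, 0.102, 0.038], 0.18)]
pepper_mill [([0.674, 0.271, 0.081], 0.75)]
tea_mug [([0.698, -0.249, 0.072], 0.81)]
```

View pics/top0.png

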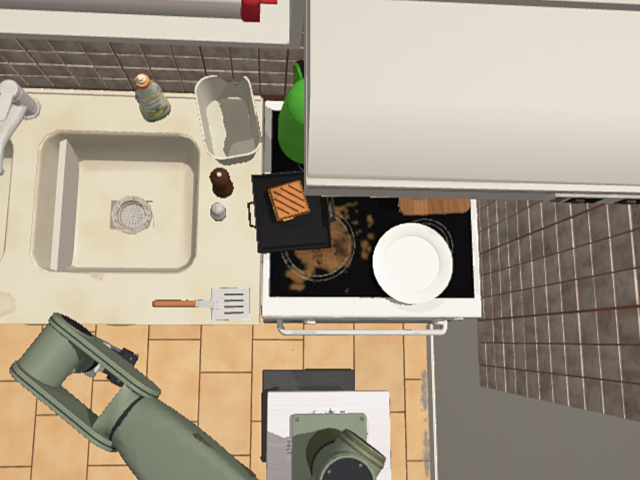

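View pics/scene0.png

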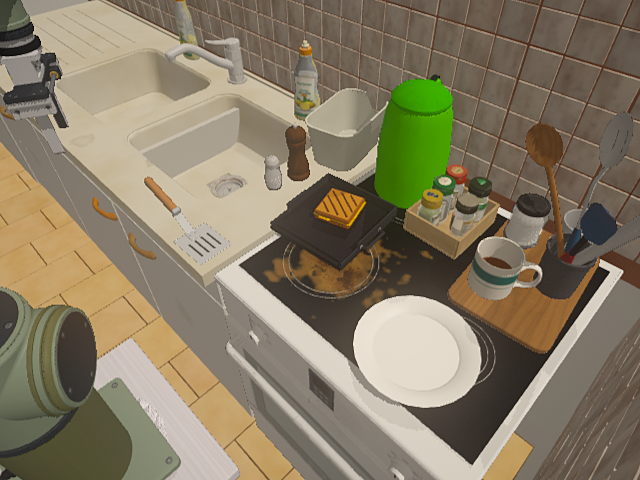

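The turner lies at about (160–250, 302) px in the top view, blade to the right. The griddle is at about (290, 212) with the sandwich at (290, 200), and the plate is at (413, 263). A hood covers the upper right. Next I'll fit the poses from depth.

```bash
cat > h.py <<'E'
import numpy as np,cv2
from station import manip, read_camera, get_calibration, spotter
def cloud(c,d,k=None):
    k=k or get_calibration(c);v,u=np.mgrid[:480,:640]
    P=np.stack([(u-k['cx'])/k['fx']*d,(v-k['cy'])/k['fy']*d,d],-1)
    T=np.linalg.inv(k['world_to_cam']);return P@T[:3,:3].T+T[:3,3]
def rect(P):
    r=cv2.minAreaRect((P[:,:2]*1000).astype(np.float32));return np.round(r[0],1),np.round(r[1],1),round(r[2],1)
E
python3 - <<'E'
from h import *
for c in("top","scene"):
    z=np.load(f"pics/{c}0.npz");p=z['p'].astype(int);d=z['d'];W=cloud(c,d);X,Y,Z=W[...,0],W[...,1],W[...,2];ok=d>0
    R,G,B=p[...,0],p[...,1],p[...,2]
    def box(x0,x1,y0,y1):return ok&(X>x0)&(X<x1)&(Y>y0)&(Y<y1)
    m=box(.5,.72,0.02,.22)&(Z>.03)&(Z<.06)&(R>G+30)&(R>90);print(c,"sand",rect(W[m]),np.percentile(Z[m],[5,50,95]))
    m=m&(Z>.034);print("sandtop",rect(W[m]),W[m].mean(0))
    m=box(.45,.75,0,.24)&(R<70)&(Z>.008)&(Z<.06)&(Z>.006);
    n,l,s,_=cv2.connectedComponentsWithStats(m.astype(np.uint8));i=1+s[1:,4].argmax();print("griddle",rect(W[l==i]),np.percentile(Z[l==i],[2,50,98]))
    m=box(.47,.56,.05,.16)&(R<70);print("floor z",np.median(Z[m]))
    m=box(.3,.45,.2,.52)&(R>G+40)&(Z>.02);q=W[m];print("handle",rect(q),q.mean(0),np.percentile(q[:,1],[2,98]),np.percentile(q[:,2],[2,50,98]))
    # handle line fit
    a=np.polyfit(q[:,1],q[:,0],1);print("handle dx/dy",a, "zfit",np.polyfit(q[:,1],q[:,2],1))
    m=box(.31,.43,.2,.35)&(abs(R-B)<12)&(Z<.02)&(Z>-.02);n,l,s,_=cv2.connectedComponentsWithStats(m.astype(np.uint8));i=1+s[1:,4].argmax();print("blade",rect(W[l==i]),s[i],np.median(Z[l==i]))
    m=box(.34,.65,-.38,-.08)&(Z>.012)&(Z<.03)&(R>150);q=W[m];print("plate rim",cv2.minEnclosingCircle((q[:,:2]*1000).astype(np.float32)),len(q))
    m=box(.46,.52,-.25,-.2);print("plate in",np.median(Z[m]))
    m=box(.35,.4,.35,.5)&(R<=G+40);
    m=box(.3,1.2,-.6,.3)&(Z>.25);
    if m.any(): print("high",W[m].min(0),W[m].max(0),[ (round(x,2),W[m&(abs(X-x)<.01)].min(0)) for x in (.6,.65,.7,.8) if (m&(abs(X-x)<.01)).any()])
    m=box(.45,.9,-.1,.12)&(Z>.06);print("tall",rect(W[m]) if m.any() else None)
E
```

```text
top sand (array([648.5, 110.4]), array([91.2, 89.7]), 17.8) [0.03241201 0.03803667 0.04364116]
sandtop (array([647.9, 110.6]), array([90.1, 88.7]), 17.4) [0.64827661 0.11017856 0.03873888]
griddle (array([622.6, 106.6]), array([211.1, 219.5]), 5.4) [0.00828933 0.01291455 0.0355484 ]
floor z 0.008624772377202827
handle (array([370.1, 394.6]), array([15.2, 95.5]), 1.4) [0.36998795 0.39467988 0.07248734] [0.34884138 0.44003986] [0.05235381 0.07381128 0.09060108]
handle dx/dy [-0.00337301  0.37131921] zfit [ 0.36932035 -0.07327597]
blade (array([382.5, 250.6]), array([ 5.7, 48.8]), 0.5) [224 299  20   3  43] 0.006948392854144725
plate rim ((527.360595703125, -262.6163024902344), 163.79872131347656) 1900
plate in 0.8740669774137726
high [ 0.30002684 -0.49978641  0.25001642] [0.95877181 0.29999477 0.93960038] [(0.6, array([ 0.59000198, -0.49538851,  0.25079955])), (0.65, array([ 0.64000483, -0.29720327,  0.81992813])), (0.7, array([ 0.69000007, -0.30069052,  0.78483477])), (0.8, array([0.79026767, 0.0858855 , 0.25007417]))]
tall (array([684. ,   9.8]), array([432. , 219.5]), 0.2)
scene san
[... 275 characters left out ...]
]
floor z 0.012432396523049838
handle (array([370.2, 390. ]), array([15.1, 95.6]), 1.1) [0.36967454 0.38976324 0.07313803] [0.34552953 0.43532883] [0.05606977 0.07284109 0.0900612 ]
handle dx/dy [-0.02946472  0.3811588 ] zfit [ 0.359765   -0.06708514]
blade (array([413.7, 210.4]), array([6.7, 0.9]), 35.4) [229 243   2   3   3] 0.007746452670490345
plate rim ((526.1116943359375, -266.03155517578125), 163.8616485595703) 5025
plate in 0.006872581947301837
high [ 0.30135429 -0.49548498  0.25000619] [0.9618017  0.29998071 0.47260925] [(0.7, array([ 0.69001227, -0.3776737 ,  0.25001942])), (0.8, array([0.79000582, 0.0062039 , 0.25000619]))]
tall (array([814. ,  12.7]), array([234. , 141.1]), 76.3)
```

Run:
```python
import cv2,numpy as np
a=cv2.imread('pics/top0.png')
t=cv2.resize(a[280:325,145:260],None,fx=6,fy=6,interpolation=cv2.INTER_CUBIC)
b=cv2.resize(a[160:260,240:345],None,fx=5,fy=5,interpolation=cv2.INTER_CUBIC)
t=t[:,:690];o=np.zeros((270+300,690,3),np.uint8);o[:270]=t;b=cv2.resize(b,(315,300));o[270:,:315]=b
cv2.imwrite('pics/crop1.png',o)
```

```text
(no output)
```

View pics/crop1.png

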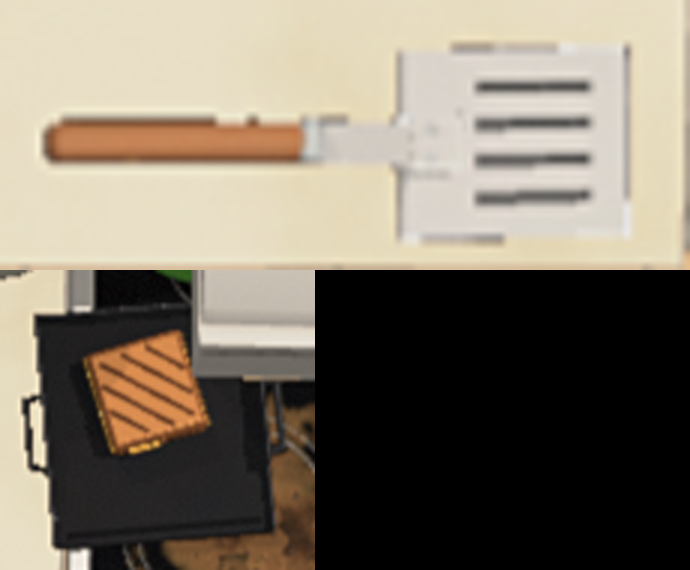

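The crop shows the turner blade at top-view columns 211–250 and rows 288–320, its axis along −y. The griddle is yawed about +5° and the sandwich about +18°. Now I'll refine those with pixel-to-plane projection.

Run:
```python
from h import *
def pix(c,u,v,z):
    k=get_calibration(c);T=np.linalg.inv(k['world_to_cam']);r=T[:3,:3]@[(u-k['cx'])/k['fx'],(v-k['cy'])/k['fy'],1];o=T[:3,3]
    return np.round((o+r*(z-o[2])/r[2])[:2],4)
print("blade",[pix("top",u,v,.007) for u,v in((210.8,288),(210.8,320),(250,287.5),(250,319.8),(250,303.5))])
print("handle ends",pix("top",152.5,303.5,.081),pix("top",196,303.5,.045))
f=lambda a,b:(240+a/3,160+b/3)
for n,a,b,z in(("backleft",35,318,.036),("frontleft",55,548,.022),("frontright",272,530,.022)):print(n,pix("top",*f(a,b),z))
for c in("top","scene"):
    z=np.load(f"pics/{c}0.npz");p=z['p'].astype(int);W=cloud(c,z['d']);X,Y,Z=W[...,0],W[...,1],W[...,2]
    m=(X>.3)&(X<.62)&(Y>-.36)&(Y<-.09)&(Z>-.01)&(Z<.04)&(p.min(-1)>150)
    n,l,s,_=cv2.connectedComponentsWithStats(m.astype(np.uint8))
    for i in 1+np.argsort(-s[1:,4])[:2]:
        q=W[l==i];print(c,"plate",cv2.minEnclosingCircle((q[:,:2]*1000).astype(np.float32)),s[i],np.percentile(q[:,2],[1,50,99]))
    # griddle guards
    m=(X>.48)&(X<.75)&(Y>-.02)&(Y<.23)&(Z>.026)&(Z<.045)&(p.max(-1)<80);q=W[m];print("guards",rect(q),len(q))
    for n,mm in(("right",m&(Y<.02+(X-.6)*.1)),("left",m&(Y>.18+(X-.6)*.1)),("back",m&(X>.69)&(Y>.03)&(Y<.18))):
        q=W[mm]
        if len(q)>20: print(n,len(q),q.mean(0).round(4),np.polyfit(*( (q[:,0],q[:,1]) if n!="back" else (q[:,1],q[:,0]) ),1).round(3))
```

```text
blade [array([0.4135, 0.3106]), array([0.3304, 0.3081]), array([0.4157, 0.2084]), array([0.3313, 0.2067]), array([0.3737, 0.2076])]
handle ends [0.3679 0.4449] [0.3706 0.3431]
backleft [0.4693 0.2044]
frontleft [0.2726 0.1838]
frontright [ 0.2883 -0.0035]
top plate ((434.92352294921875, -224.10350036621094), 162.17611694335938) [ 362  223   99   94 6576] [-0.00895155  0.00644271  0.02236942]
top plate ((352.22161865234375, -359.70843505859375), 9.999999747378752e-05) [461 313   1   1   1] [0.00273179 0.00273179 0.00273179]
guards (array([626.6, 102. ]), array([203.9, 227.5]), 3.9) 194
right 53 [0.6203 0.0038 0.0344] [ 0.092 -0.053]
left 48 [0.6462 0.2016 0.0341] [0.05 0.17]
back 85 [0.7221 0.1225 0.0331] [-0.095  0.734]
scene plate ((488.5142822265625, -227.65432739257812), 110.68893432617188) [  353   295   128   113 11084] [0.00366796 0.00923637 0.02016054]
scene plate ((367.2014465332031, -225.01947021484375), 136.99069213867188) [ 302  338  146  134 4591] [-6.36479753e-03 -2.79384474e-03  1.34114786e-05]
guards (array([643.2, 102.4]), array([171.4, 201.3]), 5.4) 686
right 240 [0.6643 0.0075 0.034 ] [ 0.146 -0.089]
left 177 [0.6418 0.1995 0.0323] [0.074 0.152]
back 248 [0.7254 0.0997 0.0329] [-0.103  0.736]
```

```bash
cat >> h.py <<'E'
from scipy.spatial.transform import Rotation as R
def rot(yaw,pitch): # blade yaw, tip-down pitch (deg); tool = blade turned half about y
    return R.from_euler('ZY',[yaw,pitch],degrees=True)*R.from_euler('y',180,degrees=True)
def turner(yaw,pitch,p,at): # TCP when blade point at (x,z) is at world p; grip G (x,z), TCP 19 mm along tool z
    b=R.from_euler('ZY',[yaw,pitch],degrees=True)
    return np.array(p)+b.apply(np.array([-.115-at[0],0,.050-.019-at[1]]))
def row(pos,yaw,pitch,base=None):
    s=manip.observe();p0,r0=(s['eef_pos'],R.from_quat(s['ee_rot'])) if base is None else base
    sh=r0.inv().apply(np.array(pos)-p0)/.15; tu=(r0.inv()*rot(yaw,pitch)).as_rotvec()/np.pi
    return [sh.round(3).tolist(),tu.round(3).tolist()]
E
python3 -c "
from h import *
for z in(.12,.036):
  print(row((.3697,.3735,z),-88.6,0))"
```

```text
[[-1.08, -0.501, 0.57], [-0.0, 0.0, 0.344]]
[[-1.08, -0.501, 1.13], [-0.0, 0.0, 0.344]]
```

```bash
python3 -m jog '[[[-0.5,-0.25,0.2],[0,0,0.172]],[[-0.9,-0.42,0.4],[0,0,0.344]],[[-0.9,-0.42,0.5],[0,0,0.344]],[[-1,-0.47,0.57],[0,0,0.344]],[[-1,-0.47,0.57],[0,0,0.344]],[[-1,-0.47,0.57],[0,0,0.344]],[[-1,-0.47,0.57],[0,0,0.344]],[[-1,-0.47,0.57],[0,0,0.344]],[[-1,-0.47,0.57],[0,0,0.344]],[[-1,-0.47,0.57],[0,0,0.344]]]' -0.1
python3 - <<'E'
from h import *
for z in(.12,.036): print(row((.3697,.3735,z),-88.6,0))
s=manip.observe();print(s['eef_pos'],s['joints'])
p,d=read_camera("wrist");cv2.imwrite("pics/w1.png",p[:,:,::-1])
W=cloud("wrist",d);m=(d>0)&(p[...,0].astype(int)>p[...,1].astype(int)+40)&(W[...,2]>.03)&(W[...,1]>.33)&(W[...,1]<.46)
q=W[m];print(len(q),rect(q),np.polyfit(q[:,1],q[:,0],1),np.polyfit(q[:,1],q[:,2],1))
E
```

```text
time: 2.0
eef_pos: [0.361, 0.3831, 0.12]
ee_rot: [0.699, 0.716, 0.0, 0.0]
wrist_force: [-0.0, 0.3, 0.2]
gripper_width: 0.451
grasp_force: 0.0
[[-0.065, 0.056, 0.0], [0.0, -0.0, -0.0]]
[[-0.065, 0.056, 0.56], [0.0, -0.0, -0.0]]
[0.36103808 0.38307538 0.12002458] [ 6.50523832e-01  1.92177813e-01  1.74646386e+00 -2.27210807e-05
  1.20280441e+00  6.26370266e-01]
2555 (array([373.2, 392.7]), array([14.9, 95.5]), 1.9) [-0.07422111  0.40139258] [ 0.36823957 -0.07290892]
```

View pics/w1.png

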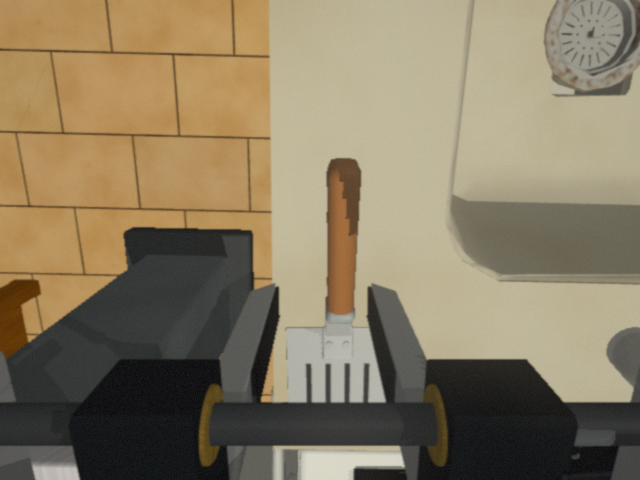

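The wrist view shows the handle at columns 327–360, centred between the fingers. I'll descend and grip.

```bash
python3 -m jog '[[[-0.065,0.065,0.1],[0,0,0]],[[-0.065,0.065,0.3],[0,0,0]],[[-0.065,0.065,0.45],[0,0,0]],[[-0.065,0.065,0.56],[0,0,0]],[[-0.065,0.065,0.56],[0,0,0]],[[-0.065,0.065,0.56],[0,0,0]]]'; python3 -m jog '[[[0,0,0],[0,0,0]],[[0,0,0],[0,0,0]],[[0,0,0],[0,0,0]],[[0,0,0],[0,0,0]],[[0,0,0],[0,0,0]],[[0,0,0],[0,0,0]]]' -1 60
python3 -m jog '[[[0,0,-0.1],[0,0,0]],[[0,0,-0.3],[0,0,0]],[[0,0,-0.5],[0,0,0]],[[0,0,-0.5],[0,0,0]],[[0,0,-0.5],[0,0,0]],[[0,0,-0.5],[0,0,0]]]'
python3 - <<'E'
from h import *
for c in("top","scene"):
    p,d=read_camera(c);np.savez(f"pics/{c}1.npz",p=p,d=d)
    W=cloud(c,d);X,Y,Z=W[...,0],W[...,1],W[...,2];p=p.astype(int)
    m=(d>0)&(X>.31)&(X<.44)&(Y>.17)&(Y<.325)&(Z>.05)&(Z<.13)&(p.max(-1)-p.min(-1)<30)&(p.min(-1)>120)
    q=W[m];print(c,len(q),rect(q),q.mean(0).round(4)); A=np.c_[q[:,:2],np.ones(len(q))];print(np.linalg.lstsq(A,q[:,2],rcond=None)[0])
s=manip.observe();print(s['eef_pos'],s['wrist_force'],s['moment'])
E
```

```text
time: 2.65
eef_pos: [0.371, 0.3736, 0.0361]
ee_rot: [0.699, 0.715, -0.0, -0.0]
wrist_force: [0.3, -0.2, -0.8]
gripper_width: 0.452
grasp_force: 0.0
time: 3.25
eef_pos: [0.3715, 0.374, 0.0366]
ee_rot: [0.699, 0.715, 0.001, 0.0]
wrist_force: [0.2, 0.9, 3.0]
gripper_width: 0.19
grasp_force: 60.0
time: 3.85
eef_pos: [0.3695, 0.3725, 0.1089]
ee_rot: [0.699, 0.715, -0.002, -0.0]
wrist_force: [0.3, -0.5, -2.4]
gripper_width: 0.19
grasp_force: 60.0
top 1318 (array([372.2, 266.3]), array([ 83. , 117.4]), 0.3) [0.3712 0.261  0.0792]
[-0.0134975   0.04113353  0.07350105]
scene 1349 (array([371.6, 264.6]), array([ 84. , 120.5]), 1.7) [0.3704 0.2609 0.0818]
[-0.00482571  0.07336343  0.06443274]
[0.36954675 0.37245425 0.10879196] [-0.21202209  0.626392   -2.20451175] [0.10491803 0.07565713 0.00705407]
```

```bash
python3 -c "
from h import *
z=np.load('pics/top1.npz');W=cloud('top',z['d']);X,Y,Z=W[...,0],W[...,1],W[...,2]
m=(X>.335)&(X<.41)&(Y>.215)&(Y<.295)&(Z>.06)&(Z<.1);q=W[m];print(np.linalg.lstsq(np.c_[q[:,:2],np.ones(len(q))],q[:,2],rcond=None)[0],np.median(q[:,2]))
for f in(.5,1): print(row((.37+.01*f,.3725-.12*f,.11+.09*f),-88.6+45*f,0))"
```

```text
[-0.01330274  0.00540302  0.08212949] 0.078550937173411
[[-0.401, 0.026, -0.307], [-0.001, 0.001, -0.125]]
[[-0.803, 0.049, -0.606], [-0.001, 0.0, -0.25]]
```

```bash
python3 -m jog '[[[-0.1,0,-0.2],[0,0,-0.03]],[[-0.3,0.02,-0.4],[0,0,-0.07]],[[-0.5,0.03,-0.6],[0,0,-0.11]],[[-0.7,0.04,-0.6],[0,0,-0.155]],[[-0.8,0.05,-0.6],[0,0,-0.2]],[[-0.8,0.05,-0.6],[0,0,-0.25]],[[-0.8,0.05,-0.6],[0,0,-0.25]]]'
python3 -c "
from h import *
t=turner(5.5,0,(.5772,.1022,.012),(.05,0));print(t)
s=manip.observe();p=s['eef_pos']
print(s['joints'])
for f in(.5,1): print(row(p+f*(np.array([.40,.105,.19])-p),-43.6+49.1*f,0))"
```

```text
time: 4.65
eef_pos: [0.3806, 0.2529, 0.1998]
ee_rot: [0.372, 0.928, -0.001, -0.001]
wrist_force: [0.3, -0.8, -2.1]
gripper_width: 0.186
grasp_force: 60.0
[0.41295963 0.08638545 0.043     ]
[ 3.96578707e-01 -4.31556415e-02  1.82290805e+00  1.89168248e-04
  1.36436420e+00 -4.10925804e-01]
[[-0.388, -0.311, 0.033], [-0.001, -0.001, -0.137]]
[[-0.775, -0.623, 0.066], [-0.001, -0.001, -0.274]]
```

```bash
python3 -m jog '[[[-0.1,-0.1,0],[0,0,-0.04]],[[-0.3,-0.25,0],[0,0,-0.085]],[[-0.5,-0.4,0.03],[0,0,-0.13]],[[-0.65,-0.5,0.06],[0,0,-0.175]],[[-0.75,-0.6,0.06],[0,0,-0.22]],[[-0.775,-0.623,0.066],[0,0,-0.26]],[[-0.775,-0.623,0.066],[0,0,-0.272]],[[-0.775,-0.623,0.066],[0,0,-0.272]]]'
python3 -c "
from h import *
s=manip.observe();print(s['joints'],s['wrist_force'])
for zz in(.08,.02,.014,.012):
  t=turner(5.5,1.5,(.5772,.1022,zz),(.05,0));print(t,row(t,5.5,1.5))"
```

```text
time: 5.45
eef_pos: [0.4001, 0.1057, 0.1901]
ee_rot: [-0.045, 0.999, -0.0, -0.001]
wrist_force: [-0.6, -0.0, -1.2]
gripper_width: 0.187
grasp_force: 60.0
[ 4.85517943e-02 -1.34523988e-01  1.92709135e+00 -1.74627568e-04
  1.35148690e+00 -1.61163644e+00] [-0.64571295 -0.02403083 -1.18112535]
[0.41382366 0.08646865 0.11530857] [[-0.081, -0.136, 0.498], [0.0, 0.008, -0.002]]
[0.41382366 0.08646865 0.05530857] [[-0.082, -0.136, 0.898], [0.0, 0.008, -0.002]]
[0.41382366 0.08646865 0.04930857] [[-0.082, -0.136, 0.938], [0.0, 0.008, -0.002]]
[0.41382366 0.08646865 0.04730857] [[-0.082, -0.136, 0.952], [0.0, 0.008, -0.002]]
```

```bash
python3 -m jog '[[[-0.08,-0.136,0.2],[0,0.008,-0.002]],[[-0.08,-0.136,0.5],[0,0.008,-0.002]],[[-0.08,-0.136,0.7],[0,0.008,-0.002]],[[-0.08,-0.136,0.85],[0,0.008,-0.002]],[[-0.08,-0.136,0.9],[0,0.008,-0.002]],[[-0.08,-0.136,0.9],[0,0.008,-0.002]],[[-0.08,-0.136,0.9],[0,0.008,-0.002]]]'
python3 - <<'E'
from h import *
o=[]
for c in("top","scene"):
    p,d=read_camera(c);np.savez(f"pics/{c}2.npz",p=p,d=d)
    W=cloud(c,d);X,Y,Z=W[...,0],W[...,1],W[...,2];q=p.astype(int)
    m=(d>0)&(X>.46)&(X<.62)&(Y>.02)&(Y<.2)&(Z>.012)&(Z<.06)&(q.max(-1)-q.min(-1)<30)&(q.min(-1)>110)
    a=W[m];print(c,len(a),rect(a),np.linalg.lstsq(np.c_[a[:,:2],np.ones(len(a))],a[:,2],rcond=None)[0])
    o.append(cv2.resize(p[150:300,220:420] if c=="top" else p[130:280,250:450],(800,600))[:, :, ::-1])
cv2.imwrite("pics/ins.png",cv2.resize(np.hstack(o),(800,300)))
s=manip.observe();print(s['eef_pos'],s['wrist_force'])
E
```

```text
time: 6.15
eef_pos: [0.4157, 0.0869, 0.0569]
ee_rot: [-0.049, 0.999, -0.001, -0.012]
wrist_force: [1.4, -0.1, -1.5]
gripper_width: 0.184
grasp_force: 60.0
top 609 (array([551.8, 128.4]), array([150. ,  73.1]), 82.7) [-0.0438667   0.00628236  0.04624761]
scene 786 (array([527.2,  79. ]), array([125.6,  65. ]), 16.5) [-0.0663608   0.03887722  0.05864239]
[0.41626811 0.0868037  0.05754437] [ 0.37009569 -0.89560622 -2.23714348]
```

View pics/ins.png

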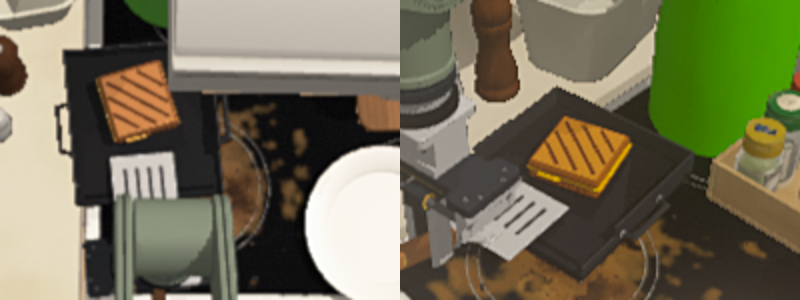

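The left half (top view) shows the blade at (143, 175), lined up with the sandwich at (137, 102). I'll lower it until it touches the griddle.

```bash
python3 -m jog '[[[0,0,0.03],[0,0,0]],[[0,0,0.045],[0,0,0]],[[0,0,0.045],[0,0,0]],[[0,0,0.045],[0,0,0]],[[0,0,0.045],[0,0,0]]]'; python3 -m jog '[[[0,0,0.01],[0,0,0]],[[0,0,0.01],[0,0,0]],[[0,0,0.01],[0,0,0]]]';python3 -m jog '[[[0,0,0.01],[0,0,0]],[[0,0,0.01],[0,0,0]],[[0,0,0.01],[0,0,0]]]'
```

```text
time: 6.75
eef_pos: [0.4146, 0.0866, 0.0494]
ee_rot: [-0.049, 0.999, -0.001, -0.012]
wrist_force: [0.6, 0.0, -1.6]
gripper_width: 0.189
grasp_force: 60.0
time: 7.05
eef_pos: [0.4149, 0.0866, 0.048]
ee_rot: [-0.049, 0.999, -0.001, -0.012]
wrist_force: [0.5, -0.1, -1.2]
gripper_width: 0.188
grasp_force: 60.0
time: 7.35
eef_pos: [0.4151, 0.0866, 0.0467]
ee_rot: [-0.049, 0.999, -0.001, -0.012]
wrist_force: [-0.9, -0.3, 2.0]
gripper_width: 0.185
grasp_force: 60.0
```

```bash
python3 -m jog '[[[0,0,0.01],[0,0,0]],[[0,0,0.01],[0,0,0]],[[0,0,0.01],[0,0,0]]]'
python3 -c "
from h import *
s=manip.observe();r=R.from_quat(s['ee_rot']);print(s['eef_pos'],r.apply([1,0,0]),r.apply([0,0,1]))
p=s['eef_pos']
u=np.array([np.cos(np.radians(5.5)),np.sin(np.radians(5.5)),0])
for d in(.05,.10,.143): print(d,row(p+u*d,5.5,1.5))"
```

```text
time: 7.65
eef_pos: [0.415, 0.0867, 0.0451]
ee_rot: [-0.049, 0.999, -0.001, -0.012]
wrist_force: [-1.2, 1.3, 2.6]
gripper_width: 0.19
grasp_force: 60.0
[0.4149942  0.08669608 0.04508175] [-0.99483582 -0.09866822  0.02379651] [-0.02368703 -0.00228109 -0.99971682]
0.05 [[-0.333, -0.001, -0.008], [-0.0, 0.001, 0.001]]
0.1 [[-0.666, -0.002, -0.016], [-0.0, 0.001, 0.001]]
0.143 [[-0.953, -0.003, -0.023], [-0.0, 0.001, 0.001]]
```

```bash
python3 -m jog '[[[-0.03,0,-0.001],[0,0,0]],[[-0.07,0,-0.002],[0,0,0]],[[-0.11,0,-0.003],[0,0,0]],[[-0.15,0,-0.004],[0,0,0]],[[-0.19,0,-0.005],[0,0,0]],[[-0.23,0,-0.006],[0,0,0]],[[-0.27,0,-0.006],[0,0,0]],[[-0.31,-0.001,-0.007],[0,0,0]],[[-0.35,-0.001,-0.008],[0,0,0]],[[-0.39,-0.001,-0.009],[0,0,0]],[[-0.43,-0.001,-0.01],[0,0,0]]]'
python3 - <<'E'
from h import *
o=[]
for c in("top","scene"):
    p,d=read_camera(c);W=cloud(c,d);X,Y,Z=W[...,0],W[...,1],W[...,2];q=p.astype(int)
    m=(d>0)&(X>.5)&(X<.74)&(Y>.01)&(Y<.22)&(Z>.034)&(Z<.06)&(q[...,0]>q[...,1]+30)&(q[...,0]>90);print(c,rect(W[m]),np.median(Z[m]))
    o.append(cv2.resize(p[150:300,220:420] if c=="top" else p[130:280,250:450],(800,600))[:, :, ::-1])
cv2.imwrite("pics/ins2.png",cv2.resize(np.hstack(o),(800,300)))
s=manip.observe();print(s['eef_pos'],s['wrist_force'])
E
```

```text
time: 8.75
eef_pos: [0.4791, 0.0929, 0.0447]
ee_rot: [-0.049, 0.999, -0.001, -0.013]
wrist_force: [-2.9, -1.1, 3.5]
gripper_width: 0.189
grasp_force: 60.0
top (array([674.3, 111.4]), array([94.8, 87.5]), 5.8) 0.03916931223472697
scene (array([613.2, 100.4]), array([219.8,  85.9]), 7.0) 0.041312097324746166
[0.48033145 0.0929038  0.0448801 ] [ 1.1875885  -0.25254266  1.24774167]
```

View pics/ins2.png

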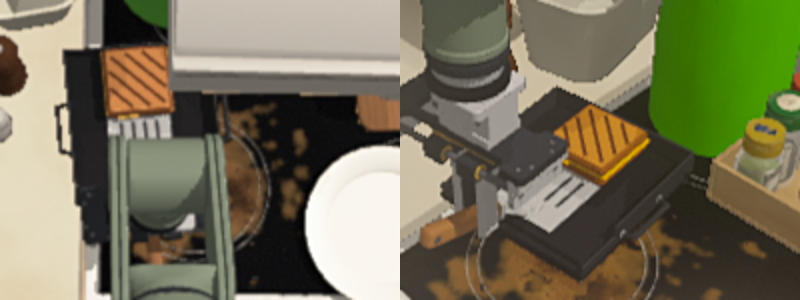

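The sandwich is squared against the back guard and the blade is starting under it. I'll continue in.

```bash
python3 -m jog '[[[-0.03,0,0.003],[0,0,0]],[[-0.07,0,0.005],[0,0,0]],[[-0.11,0,0.005],[0,0,0]],[[-0.15,0,0.004],[0,0,0]],[[-0.19,0,0.003],[0,0,0]],[[-0.23,0,0.002],[0,0,0]],[[-0.27,0,0.001],[0,0,0]],[[-0.31,-0.001,0],[0,0,0]],[[-0.35,-0.001,0],[0,0,0]],[[-0.39,-0.001,0],[0,0,0]],[[-0.42,-0.001,-0.001],[0,0,0]],[[-0.42,-0.001,-0.001],[0,0,0]]]'
python3 -m jog '[[[-0.02,0,0],[0,0,0]],[[-0.035,0,0],[0,0,0]],[[-0.045,0,-0.001],[0,0,0]],[[-0.045,0,-0.001],[0,0,0]]]'
python3 - <<'E'
from h import *
for c in("top",):
    p,d=read_camera(c);W=cloud(c,d);X,Y,Z=W[...,0],W[...,1],W[...,2];q=p.astype(int)
    m=(d>0)&(X>.56)&(X<.74)&(Y>.01)&(Y<.22)&(Z>.034)&(Z<.06)&(q[...,0]>q[...,1]+30)&(q[...,0]>90);print(c,rect(W[m]),np.median(Z[m]))
s=manip.observe();print(s['eef_pos'],s['wrist_force'])
E
```

```text
time: 10.05
eef_pos: [0.5424, 0.0989, 0.0443]
ee_rot: [-0.049, 0.999, -0.001, -0.012]
wrist_force: [-2.3, 0.3, 7.0]
gripper_width: 0.186
grasp_force: 60.0
time: 10.45
eef_pos: [0.5483, 0.0996, 0.0443]
ee_rot: [-0.049, 0.999, -0.001, -0.013]
wrist_force: [-2.9, -0.1, 8.1]
gripper_width: 0.186
grasp_force: 60.0
top (array([704.3, 114.5]), array([35.9, 85.9]), 0.6) 0.040091899678824205
[0.54830856 0.09952577 0.04432996] [-3.15467956  0.90485703  8.77115693]
```

```bash
python3 -m jog '[[[-0.02,0,0],[0,0,0]],[[-0.03,0,0],[0,0,0]],[[-0.04,0,-0.001],[0,0,0]],[[-0.04,0,-0.001],[0,0,0]]]'
python3 -c "
from h import *
s=manip.observe();p=s['eef_pos']
u=np.array([np.cos(np.radians(5.5)),np.sin(np.radians(5.5)),0])
for up,b,pi in((.003,0,0),(.006,-.001,-3),(.02,-.003,-5),(.04,-.003,-6),(.09,-.003,-6)): print(row(p+u*b+[0,0,up],5.5,pi))"
```

```text
time: 10.9
eef_pos: [0.5542, 0.1001, 0.0443]
ee_rot: [-0.049, 0.999, -0.001, -0.013]
wrist_force: [-3.5, -0.4, 8.5]
gripper_width: 0.187
grasp_force: 60.0
[[0.001, -0.0, -0.02], [-0.0, -0.008, 0.001]]
[[0.008, 0.0, -0.04], [0.0, -0.025, 0.001]]
[[0.023, 0.0, -0.133], [0.0, -0.036, 0.001]]
[[0.027, 0.0, -0.266], [0.0, -0.041, 0.001]]
[[0.035, 0.0, -0.599], [0.0, -0.041, 0.001]]
```

```bash
python3 -m jog '[[[0,0,-0.01],[0,-0.004,0]],[[0.001,0,-0.02],[0,-0.008,0]],[[0.005,0,-0.03],[0,-0.016,0]],[[0.008,0,-0.04],[0,-0.025,0]],[[0.015,0,-0.08],[0,-0.031,0]],[[0.023,0,-0.133],[0,-0.036,0]],[[0.025,0,-0.18],[0,-0.041,0]],[[0.025,0,-0.22],[0,-0.041,0]],[[0.027,0,-0.266],[0,-0.041,0]],[[0.027,0,-0.266],[0,-0.041,0]]]'
python3 - <<'E'
from h import *
o=[]
for c in("top","scene"):
    p,d=read_camera(c);W=cloud(c,d);X,Y,Z=W[...,0],W[...,1],W[...,2];q=p.astype(int)
    np.savez(f"pics/{c}3.npz",p=p,d=d)
    m=(d>0)&(X>.6)&(X<.76)&(Y>.01)&(Y<.22)&(Z>.03)&(Z<.15)&(q[...,0]>q[...,1]+30)&(q[...,0]>90);a=W[m];print(c,rect(W[m]),np.median(Z[m]),np.linalg.lstsq(np.c_[a[:,:2],np.ones(len(a))],a[:,2],rcond=None)[0])
    o.append(cv2.resize(p[150:300,220:420] if c=="top" else p[130:280,250:450],(800,600))[:, :, ::-1])
cv2.imwrite("pics/lift.png",cv2.resize(np.hstack(o),(800,300)))
s=manip.observe();print(s['eef_pos'],s['wrist_force'])
E
```

```text
time: 11.9
eef_pos: [0.5525, 0.0998, 0.085]
ee_rot: [-0.049, 0.997, 0.003, 0.053]
wrist_force: [0.0, -0.5, -2.8]
gripper_width: 0.184
grasp_force: 60.0
top (array([677. , 111.6]), array([87.6, 88.7]), 5.6) 0.09531971914609993 [ 0.11185868 -0.00071853  0.01957601]
scene (array([675.9,  99.4]), array([99. , 80.7]), 15.0) 0.0946517098152147 [0.11182747 0.17036466 0.00287896]
[0.55141952 0.09982027 0.08362562] [ 0.49454047  0.7553339  -2.97896777]
```

View pics/lift.png

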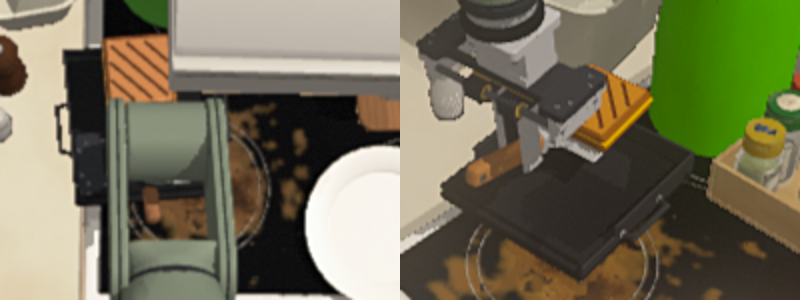

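The sandwich is up on the blade, tilted back 6°. I'll pull back and swing round to the plate, approaching it at yaw −75°.

```bash
cat >> h.py <<'E'
def rows(pos,yaw,pitch,fr,yp0):
    s=manip.observe();p=s['eef_pos']
    for f in fr: print(str(row(p+f*(np.array(pos)-p),yp0[0]+f*(yaw-yp0[0]),yp0[1]+f*(pitch-yp0[1])))+",")
E
python3 -c "
from h import *
rows((.46,.075,.14),-25,-6,[.03,.1,.2,.3,.4,.5,.6,.7,.8,.9,.97,1],(5.6,-6.1))"
```

```text
[[0.017, -0.003, -0.013], [0.001, -0.001, 0.005]],
[[0.058, -0.01, -0.044], [0.002, -0.001, 0.017]],
[[0.116, -0.021, -0.088], [0.004, -0.001, 0.034]],
[[0.174, -0.031, -0.132], [0.005, -0.0, 0.051]],
[[0.232, -0.042, -0.175], [0.007, -0.0, 0.068]],
[[0.29, -0.052, -0.219], [0.009, -0.0, 0.085]],
[[0.348, -0.063, -0.263], [0.011, -0.0, 0.102]],
[[0.406, -0.073, -0.307], [0.012, -0.0, 0.119]],
[[0.464, -0.084, -0.351], [0.014, -0.0, 0.136]],
[[0.522, -0.094, -0.395], [0.016, -0.0, 0.152]],
[[0.563, -0.101, -0.426], [0.017, -0.0, 0.164]],
[[0.58, -0.105, -0.439], [0.018, -0.0, 0.169]],
```

```bash
python3 -m jog '[[[0.017,-0.003,-0.013],[0.001,0,0.005]],[[0.058,-0.01,-0.044],[0.002,0,0.017]],[[0.116,-0.021,-0.088],[0.004,0,0.034]],[[0.174,-0.031,-0.132],[0.005,0,0.051]],[[0.232,-0.042,-0.175],[0.007,0,0.068]],[[0.29,-0.052,-0.22],[0.009,0,0.085]],[[0.348,-0.063,-0.263],[0.011,0,0.102]],[[0.406,-0.073,-0.307],[0.012,0,0.119]],[[0.464,-0.084,-0.35],[0.014,0,0.136]],[[0.522,-0.094,-0.395],[0.016,0,0.152]],[[0.563,-0.1,-0.426],[0.017,0,0.164]],[[0.58,-0.105,-0.44],[0.018,0,0.169]]]'
python3 -c "
from h import *
s=manip.observe();print(s['joints'],s['wrist_force'])
rows((.43,0.02,.15),-60,-6,[.03,.1,.2,.3,.4,.5,.6,.7,.8,.9,.97,1],(-25,-6))"
```

```text
time: 13.2
eef_pos: [0.4589, 0.075, 0.1398]
ee_rot: [0.216, 0.975, -0.012, 0.05]
wrist_force: [-0.0, -0.4, -2.8]
gripper_width: 0.184
grasp_force: 60.0
[ 0.00951373 -0.02273557  1.93904998 -0.05034639  1.13283956 -1.10541391] [-1.17059420e-03 -3.51667205e-01 -2.77114616e+00]
[[0.0, -0.012, -0.002], [0.0, -0.0, 0.006]],
[[0.001, -0.041, -0.007], [0.002, -0.0, 0.019]],
[[0.002, -0.083, -0.014], [0.004, -0.0, 0.039]],
[[0.004, -0.124, -0.021], [0.006, -0.0, 0.058]],
[[0.005, -0.165, -0.028], [0.008, -0.0, 0.077]],
[[0.006, -0.207, -0.034], [0.01, -0.0, 0.097]],
[[0.007, -0.248, -0.041], [0.012, -0.0, 0.116]],
[[0.009, -0.29, -0.048], [0.014, -0.0, 0.135]],
[[0.01, -0.331, -0.055], [0.016, -0.0, 0.155]],
[[0.011, -0.372, -0.062], [0.018, -0.0, 0.174]],
[[0.012, -0.401, -0.067], [0.019, -0.0, 0.188]],
[[0.012, -0.414, -0.069], [0.02, -0.0, 0.193]],
```

```bash
python3 -m jog '[[[0,-0.012,-0.002],[0,0,0.006]],[[0.001,-0.04,-0.007],[0.002,0,0.019]],[[0.002,-0.083,-0.014],[0.004,0,0.039]],[[0.004,-0.124,-0.02],[0.006,0,0.058]],[[0.005,-0.165,-0.028],[0.008,0,0.077]],[[0.006,-0.207,-0.034],[0.01,0,0.097]],[[0.007,-0.248,-0.04],[0.012,0,0.116]],[[0.009,-0.29,-0.048],[0.014,0,0.135]],[[0.01,-0.33,-0.055],[0.016,0,0.155]],[[0.011,-0.372,-0.062],[0.018,0,0.174]],[[0.012,-0.4,-0.067],[0.019,0,0.188]],[[0.012,-0.414,-0.069],[0.02,0,0.193]]]'
python3 - <<'E'
from h import *
s=manip.observe();p0=s['eef_pos'];b=R.from_quat(s['ee_rot'])*R.from_euler('y',180,degrees=True)
for c in("top","scene"):
    p,d=read_camera(c);W=cloud(c,d);X,Y,Z=W[...,0],W[...,1],W[...,2];q=p.astype(int)
    np.savez(f"pics/{c}4.npz",p=p,d=d)
    m=(d>0)&(X>.4)&(X<.65)&(Y>-.25)&(Y<.1)&(Z>.1)&(Z<.22)&(q[...,0]>q[...,1]+30)&(q[...,0]>90)&((X-p0[0])**2+(Y-p0[1])**2>.06**2);a=W[m]
    # blade frame coordinates of the visible sandwich top
    l=b.inv().apply(a-p0)+[-.115,0,.031]; t=l[(l[:,2]>.022)&(l[:,0]>-.06)]
    print(c,rect(t),np.median(t[:,2]),np.linalg.lstsq(np.c_[t[:,:2],np.ones(len(t))],t[:,2],rcond=None)[0])
print(p0,s['joints'])
E
```

```text
time: 14.4
eef_pos: [0.4309, 0.0196, 0.1498]
ee_rot: [0.499, 0.865, -0.026, 0.045]
wrist_force: [0.5, -0.3, -2.5]
gripper_width: 0.186
grasp_force: 60.0
top (array([ 7.5, -2.7]), array([87.8, 88.5]), 89.5) 0.028727367163235217 [0.00178642 0.00147824 0.02869805]
scene (array([ 8.9, -4.5]), array([88.8, 90.2]), 89.4) 0.029955385587932124 [0.0042451  0.02193063 0.02982928]
[0.430903   0.01962866 0.14983146] [-0.08700309 -0.0824045   1.97289652 -0.09204527  1.19289875 -0.57996868]
```

The sandwich sits at blade x≈8, y≈−3 mm and is squared. Now I'll work out the placing path over the plate.

```bash
cat >> h.py <<'E'
C=np.array([.4924,-.2257]);U=np.array([np.cos(np.radians(-75)),np.sin(np.radians(-75))])
def dep(s,z,p): return turner(-75,p,(*(C+U*s),z),(.05,0))
E
python3 -c "
from h import *
t=dep(.038,.075,-4);print(t,dep(.038,.0065,21),dep(-.065,.0065,21))
rows(t,-75,-4,[.03,.12,.25,.4,.55,.7,.82,.92,.98,1],(-60,-6))"
```

```text
[ 0.45907433 -0.10132689  0.09441467] [ 0.46524176 -0.12434409  0.0945717 ] [ 0.4385834  -0.02485373  0.0945717 ]
[[-0.022, -0.007, 0.014], [0.0, 0.0, 0.003]],
[[-0.09, -0.029, 0.054], [0.001, 0.001, 0.011]],
[[-0.187, -0.061, 0.113], [0.002, 0.003, 0.021]],
[[-0.3, -0.097, 0.18], [0.003, 0.004, 0.034]],
[[-0.412, -0.134, 0.248], [0.004, 0.006, 0.046]],
[[-0.525, -0.17, 0.315], [0.005, 0.008, 0.059]],
[[-0.614, -0.199, 0.369], [0.006, 0.009, 0.069]],
[[-0.689, -0.224, 0.414], [0.007, 0.01, 0.077]],
[[-0.734, -0.238, 0.442], [0.007, 0.011, 0.082]],
[[-0.749, -0.243, 0.451], [0.007, 0.011, 0.084]],
```

```bash
python3 -m jog '[[[-0.022,-0.007,0.014],[0,0,0.003]],[[-0.06,-0.02,0.036],[0.001,0.001,0.007]],[[-0.12,-0.04,0.072],[0.001,0.002,0.013]],[[-0.2,-0.065,0.12],[0.002,0.003,0.022]],[[-0.3,-0.097,0.18],[0.003,0.004,0.034]],[[-0.4,-0.13,0.24],[0.004,0.006,0.045]],[[-0.5,-0.162,0.3],[0.005,0.007,0.056]],[[-0.59,-0.19,0.355],[0.006,0.009,0.066]],[[-0.66,-0.215,0.397],[0.007,0.01,0.074]],[[-0.71,-0.23,0.427],[0.007,0.011,0.08]],[[-0.74,-0.24,0.445],[0.007,0.011,0.083]],[[-0.749,-0.243,0.451],[0.007,0.011,0.084]]]'
python3 - <<'E'
from h import *
s=manip.observe();p0=s['eef_pos'];b=R.from_quat(s['ee_rot'])*R.from_euler('y',180,degrees=True)
for c in("top","scene"):
    p,d=read_camera(c);W=cloud(c,d);X,Y,Z=W[...,0],W[...,1],W[...,2];q=p.astype(int)
    m=(d>0)&(X>.4)&(X<.6)&(Y>-.33)&(Y<-.1)&(Z>.06)&(Z<.15)&(q[...,0]>q[...,1]+30)&(q[...,0]>90);a=W[m]
    l=b.inv().apply(a-p0)+[-.115,0,.031]; t=l[(l[:,2]>.022)&(l[:,0]>-.06)]
    print(c,rect(t),np.median(t[:,2]),"world",rect(a))
    m=(X>.36)&(X<.6)&(Y>-.34)&(Y<-.11)&(Z>.012)&(Z<.025)&(q.min(-1)>130);a=W[m]
    A=np.c_[2*a[:,:2],np.ones(len(a))];x=np.linalg.lstsq(A,(a[:,:2]**2).sum(1),rcond=None)[0];print("plate rim circ",x[:2],np.sqrt(x[2]+x[0]**2+x[1]**2),len(a))
print(p0,s['joints'])
B=(p0,R.from_quat(s['ee_rot']))
for k in((.038,.06,-2),(.038,.045,-1),(.038,.03,1),(.038,.018,3),(.038,.011,5),(.038,.0075,7),(.038,.0065,8)): print(row(dep(*k),-75,k[2],B))
E
```

```text
time: 15.7
eef_pos: [0.4589, -0.1016, 0.0943]
ee_rot: [0.609, 0.792, -0.021, 0.028]
wrist_force: [0.3, -0.5, -2.4]
gripper_width: 0.183
grasp_force: 60.0
top (array([24.5, -2.9]), array([87.7, 52.2]), 89.3) 0.028348380421490748 world (array([ 491.7, -237.5]), array([88.8, 52.3]), 13.6)
plate rim circ [ 0.4881854  -0.22751332] 0.09657808384564141 996
scene (array([ 6.7, -3.4]), array([91.3, 88.3]), 0.1) 0.029941956556868897 world (array([ 476.4, -184.8]), array([ 90. , 167.9]), 15.2)
plate rim circ [ 0.48682374 -0.22737769] 0.09713075924654241 3650
[ 0.45890147 -0.10156908  0.0942672 ] [-0.36077658  0.09084225  1.9263054  -0.06369955  1.08453413 -0.59248435]
[[0.0, 0.002, 0.06], [0.0, 0.011, -0.0]]
[[0.003, 0.001, 0.141], [0.0, 0.017, -0.0]]
[[-0.0, 0.001, 0.203], [0.0, 0.028, -0.0]]
[[-0.006, 0.001, 0.245], [0.0, 0.039, -0.0]]
[[-0.015, 0.001, 0.255], [0.0, 0.05, -0.0]]
[[-0.027, 0.002, 0.242], [0.0, 0.061, -0.0]]
[[-0.034, 0.002, 0.23], [0.0, 0.067, -0.0]]
```

```bash
python3 -m jog '[[[0,-0.002,0.02],[0,0.003,0]],[[0,-0.003,0.06],[0,0.011,0]],[[0.003,-0.004,0.1],[0,0.014,0]],[[0.003,-0.005,0.141],[0,0.017,0]],[[0,-0.005,0.175],[0,0.022,0]],[[0,-0.005,0.203],[0,0.028,0]],[[-0.003,-0.005,0.225],[0,0.034,0]],[[-0.006,-0.005,0.245],[0,0.039,0]],[[-0.01,-0.005,0.25],[0,0.044,0]],[[-0.015,-0.005,0.25],[0,0.05,0]],[[-0.015,-0.005,0.25],[0,0.05,0]]]'
python3 - <<'E'
from h import *
s=manip.observe();p0=s['eef_pos'];b=R.from_quat(s['ee_rot'])*R.from_euler('y',180,degrees=True)
print("tip",p0+b.apply([.165,0,-.031]),s['wrist_force'],b.as_euler('ZYX',degrees=True))
p,d=read_camera("scene");cv2.imwrite("pics/dep.png",cv2.resize(p[230:430,280:520],(720,600))[:,:,::-1])
B=(p0,R.from_quat(s['ee_rot']))
C[:]=(.4915,-.226)
for k in((.038,.0085,7),(.038,.007,10),(.038,.007,12.5),(.038,.007,15),(.038,.007,17),(.037,.007,19),(.035,.007,21)): print(row(dep(*k),-75,k[2],B))
E
```

```text
time: 16.9
eef_pos: [0.46, -0.1069, 0.0575]
ee_rot: [0.609, 0.792, 0.027, -0.034]
wrist_force: [-1.1, -0.0, -3.2]
gripper_width: 0.188
grasp_force: 60.0
tip [ 0.50162852 -0.26308473  0.01220863] [-1.06398861 -0.02025379 -3.17640707] [-7.50805051e+01  5.00008536e+00  6.23116282e-02]
[[-0.007, -0.002, -0.013], [0.0, 0.011, -0.0]]
[[-0.022, -0.002, -0.06], [0.0, 0.028, -0.0]]
[[-0.036, -0.002, -0.107], [0.0, 0.042, -0.0]]
[[-0.053, -0.002, -0.153], [0.0, 0.056, -0.0]]
[[-0.067, -0.002, -0.189], [0.0, 0.067, -0.0]]
[[-0.076, -0.002, -0.225], [0.0, 0.078, -0.0]]
[[-0.08, -0.002, -0.259], [0.0, 0.089, -0.0]]
```

View pics/dep.png

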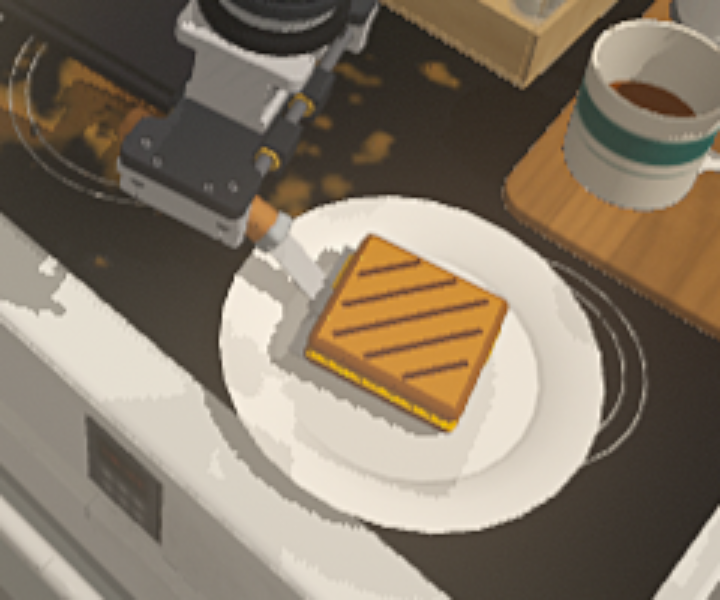

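The sandwich is over the middle of the plate at about (410, 330) in the crop. I'll tilt with the tip just above the china.

```bash
python3 -m jog '[[[-0.007,-0.002,-0.013],[0,0.011,0]],[[-0.015,-0.002,-0.035],[0,0.02,0]],[[-0.022,-0.002,-0.06],[0,0.028,0]],[[-0.029,-0.002,-0.085],[0,0.035,0]],[[-0.036,-0.002,-0.107],[0,0.042,0]],[[-0.045,-0.002,-0.13],[0,0.049,0]],[[-0.053,-0.002,-0.153],[0,0.056,0]],[[-0.067,-0.002,-0.189],[0,0.067,0]],[[-0.076,-0.002,-0.225],[0,0.078,0]],[[-0.08,-0.002,-0.259],[0,0.089,0]],[[-0.08,-0.002,-0.259],[0,0.089,0]]]'
python3 - <<'E'
from h import *
s=manip.observe();p0=s['eef_pos'];b=R.from_quat(s['ee_rot'])*R.from_euler('y',180,degrees=True)
print("tip",p0+b.apply([.165,0,-.031]),s['wrist_force'],b.as_euler('ZYX',degrees=True))
p,d=read_camera("scene");W=cloud("scene",d);X,Y,Z=W[...,0],W[...,1],W[...,2];q=p.astype(int)
m=(d>0)&(X>.4)&(X<.6)&(Y>-.33)&(Y<-.14)&(Z>.02)&(Z<.1)&(q[...,0]>q[...,1]+30)&(q[...,0]>90);a=W[m]
l=b.inv().apply(a-p0)+[-.115,0,.031]; t=l[(l[:,2]>.022)&(l[:,0]>-.06)];print(rect(t),np.median(t[:,2]))
B=(p0,R.from_quat(s['ee_rot']));C[:]=(.4915,-.226)
for k in((.03,.007,21),(.02,.007,21),(0,.007,21),(-.04,.007,21),(-.06,.008,21),(-.075,.015,21)): print(row(dep(*k),-75,k[2],B))
E
```

```text
time: 18.05
eef_pos: [0.464, -0.1225, 0.0953]
ee_rot: [0.599, 0.78, 0.112, -0.144]
wrist_force: [0.6, 0.1, -2.2]
gripper_width: 0.186
grasp_force: 60.0
tip [ 0.50085239 -0.26063194  0.00730369] [ 0.5818556   0.10965294 -2.20671078] [-75.07973792  20.97537418   0.09396561]
(array([26. , -5.1]), array([88.2, 93. ]), 89.0) 0.031099503598334723
[[0.036, -0.002, 0.015], [0.001, 0.0, -0.0]]
[[0.098, -0.002, 0.039], [0.001, 0.0, -0.0]]
[[0.222, -0.002, 0.087], [0.001, 0.0, -0.0]]
[[0.471, -0.002, 0.182], [0.001, 0.0, -0.0]]
[[0.598, -0.003, 0.224], [0.001, 0.0, -0.0]]
[[0.708, -0.003, 0.216], [0.001, 0.0, -0.0]]
```

The sandwich slid until its front met the plate, and it would end about 10 mm too far on. I'll level the blade slightly, shift it back and tilt again.

Run:
```python
from h import *
s=manip.observe();B=(s['eef_pos'],R.from_quat(s['ee_rot']));C[:]=(.4915,-.226)
for k in((.036,.009,17),(.036,.012,13),(.036,.017,9),(.036,.018,7),(.034,.018,7),(.030,.018,7),(.026,.018,7),(.026,.016,10),(.026,.012,14),(.026,.009,18),(.026,.007,21)): print(row(dep(*k),-75,k[2],B))
```

```text
[[0.011, -0.0, 0.062], [0.0, -0.022, -0.0]]
[[0.025, -0.0, 0.122], [0.0, -0.044, -0.0]]
[[0.038, -0.0, 0.169], [0.0, -0.067, -0.0]]
[[0.038, -0.0, 0.201], [0.0, -0.078, -0.0]]
[[0.051, -0.0, 0.206], [0.0, -0.078, -0.0]]
[[0.076, -0.0, 0.216], [0.0, -0.078, -0.0]]
[[0.101, -0.0, 0.225], [0.0, -0.078, -0.0]]
[[0.098, -0.0, 0.179], [0.0, -0.061, -0.0]]
[[0.086, -0.0, 0.126], [0.0, -0.039, -0.0]]
[[0.071, -0.0, 0.067], [0.0, -0.017, -0.0]]
[[0.057, 0.0, 0.021], [0.0, 0.0, -0.0]]
```

```bash
python3 -m jog '[[[0.011,0,0.062],[0,-0.022,0]],[[0.025,0,0.122],[0,-0.044,0]],[[0.038,0,0.169],[0,-0.067,0]],[[0.038,0,0.2],[0,-0.078,0]],[[0.045,0,0.203],[0,-0.078,0]],[[0.06,0,0.21],[0,-0.078,0]],[[0.08,0,0.217],[0,-0.078,0]],[[0.095,0,0.223],[0,-0.078,0]],[[0.101,0,0.225],[0,-0.078,0]],[[0.101,0,0.225],[0,-0.078,0]]]'
python3 - <<'E'
from h import *
s=manip.observe();p0=s['eef_pos'];b=R.from_quat(s['ee_rot'])*R.from_euler('y',180,degrees=True)
print("tip",p0+b.apply([.165,0,-.031]),s['wrist_force'],b.as_euler('ZYX',degrees=True))
for c in("scene","top"):
    p,d=read_camera(c);W=cloud(c,d);X,Y,Z=W[...,0],W[...,1],W[...,2];q=p.astype(int)
    m=(d>0)&(X>.4)&(X<.6)&(Y>-.33)&(Y<-.14)&(Z>.02)&(Z<.1)&(q[...,0]>q[...,1]+30)&(q[...,0]>90);a=W[m]
    l=b.inv().apply(a-p0)+[-.115,0,.031]; t=l[(l[:,2]>.022)&(l[:,0]>-.06)];print(rect(t),np.median(t[:,2]))
B=(s['eef_pos'],R.from_quat(s['ee_rot']));C[:]=(.4915,-.226)
for k in((.026,.016,10),(.026,.012,14),(.026,.009,18),(.026,.007,21),(.022,.007,21),(0.01,.007,21),(-0.01,.007,21),(-.03,.007,21)): print(row(dep(*k),-75,k[2],B))
E
```

```text
time: 19.1
eef_pos: [0.4564, -0.0958, 0.0688]
ee_rot: [0.608, 0.792, 0.037, -0.048]
wrist_force: [1.1, -0.3, -2.9]
gripper_width: 0.189
grasp_force: 60.0
tip [ 0.49771711 -0.25035239  0.01799864] [ 1.13501154 -0.2805774  -2.89876022] [-7.50501987e+01  6.98904576e+00  3.23579762e-02]
(array([45.2, -4.5]), array([91.8, 86.9]), 1.1) 0.03043093277187578
(array([ 10.2, -34.3]), array([24.8, 22.6]), 0.7) 0.028810919537600923
[[-0.02, 0.001, -0.045], [0.0, 0.017, -0.0]]
[[-0.044, 0.001, -0.094], [0.0, 0.039, -0.0]]
[[-0.073, 0.001, -0.147], [0.0, 0.061, -0.0]]
[[-0.097, 0.001, -0.188], [0.0, 0.078, -0.0]]
[[-0.071, 0.001, -0.185], [0.0, 0.078, -0.0]]
[[0.008, 0.001, -0.175], [0.0, 0.078, -0.0]]
[[0.141, 0.001, -0.159], [0.0, 0.078, -0.0]]
[[0.273, 0.001, -0.143], [0.0, 0.078, -0.0]]
```

It crept further along, to blade x≈45 mm, and is still riding flat on the blade. I'll level gently, then carry it back 20 mm.

Run:
```python
from h import *
s=manip.observe();B=(s['eef_pos'],R.from_quat(s['ee_rot']));C[:]=(.4915,-.226)
for k in((.0252,.02,5),(.0252,.022,3),(.0252,.023,1),(.0252,.024,-1),(.0245,.024,-2),(.022,.024,-2),(.017,.024,-2),(.012,.024,-2),(.008,.024,-2),(.005,.024,-2)): print(row(dep(*k),-75,k[2],B))
```

```text
[[0.008, 0.001, 0.025], [0.0, -0.011, -0.0]]
[[0.015, 0.001, 0.051], [0.0, -0.022, -0.0]]
[[0.02, 0.001, 0.083], [0.0, -0.033, -0.0]]
[[0.023, 0.001, 0.115], [0.0, -0.044, -0.0]]
[[0.028, 0.001, 0.135], [0.0, -0.05, -0.0]]
[[0.045, 0.001, 0.137], [0.0, -0.05, -0.0]]
[[0.078, 0.001, 0.141], [0.0, -0.05, -0.0]]
[[0.111, 0.001, 0.145], [0.0, -0.05, -0.0]]
[[0.138, 0.001, 0.149], [0.0, -0.05, -0.0]]
[[0.157, 0.001, 0.151], [0.0, -0.05, -0.0]]
```

```bash
python3 -m jog '[[[0.008,0,0.025],[0,-0.011,0]],[[0.015,0,0.051],[0,-0.022,0]],[[0.02,0,0.083],[0,-0.033,0]],[[0.023,0,0.115],[0,-0.044,0]],[[0.028,0,0.135],[0,-0.05,0]],[[0.045,0,0.137],[0,-0.05,0]],[[0.078,0,0.14],[0,-0.05,0]],[[0.111,0,0.145],[0,-0.05,0]],[[0.138,0,0.149],[0,-0.05,0]],[[0.157,0,0.151],[0,-0.05,0]],[[0.157,0,0.151],[0,-0.05,0]]]'
python3 - <<'E'
from h import *
s=manip.observe();p0=s['eef_pos'];b=R.from_quat(s['ee_rot'])*R.from_euler('y',180,degrees=True)
print("tip",p0+b.apply([.165,0,-.031]),s['wrist_force'],b.as_euler('ZYX',degrees=True))
for c in("scene",):
    p,d=read_camera(c);W=cloud(c,d);X,Y,Z=W[...,0],W[...,1],W[...,2];q=p.astype(int)
    cv2.imwrite("pics/dep2.png",cv2.resize(p[230:430,280:520],(720,600))[:,:,::-1])
    m=(d>0)&(X>.4)&(X<.6)&(Y>-.33)&(Y<-.14)&(Z>.02)&(Z<.1)&(q[...,0]>q[...,1]+30)&(q[...,0]>90);a=W[m]
    l=b.inv().apply(a-p0)+[-.115,0,.031]; t=l[(l[:,2]>.022)&(l[:,0]>-.06)];print(rect(t),np.median(t[:,2]))
    print(rect(a[a[:,1]<-.15]),np.linalg.lstsq(np.c_[t[:,:2],np.ones(len(t))],t[:,2],rcond=None)[0])
B=(s['eef_pos'],R.from_quat(s['ee_rot']));C[:]=(.4915,-.226)
for k in((.005,.02,0),(.005,.017,3),(.005,.014,6),(.005,.011,9),(.005,.009,12),(.005,.008,14),(.004,.007,16),(0,.007,17),(-.005,.007,18)): print(row(dep(*k),-75,k[2],B))
E
```

```text
time: 20.3
eef_pos: [0.4495, -0.07, 0.0492]
ee_rot: [0.609, 0.793, -0.01, 0.014]
wrist_force: [-0.9, 0.0, -3.2]
gripper_width: 0.191
grasp_force: 60.0
tip [ 0.49243772 -0.23036459  0.02403841] [-0.93276797  0.03009845 -3.21627898] [-7.50109057e+01 -2.00801658e+00  2.49328843e-02]
(array([45.3, -4.1]), array([92. , 87.4]), 0.4) 0.030322579757778217
(array([ 486.2, -225.5]), array([89.5, 95.4]), 14.6) [0.00653755 0.01774165 0.02994573]
[[-0.011, 0.001, -0.011], [0.0, 0.011, -0.0]]
[[-0.024, 0.001, -0.048], [0.0, 0.028, -0.0]]
[[-0.041, 0.001, -0.084], [0.0, 0.044, -0.0]]
[[-0.06, 0.001, -0.119], [0.0, 0.061, -0.0]]
[[-0.083, 0.001, -0.16], [0.0, 0.078, -0.0]]
[[-0.1, 0.001, -0.188], [0.0, 0.089, -0.0]]
[[-0.111, 0.001, -0.217], [0.0, 0.1, -0.0]]
[[-0.094, 0.001, -0.235], [0.0, 0.106, -0.0]]
[[-0.07, 0.001, -0.253], [0.0, 0.111, -0.0]]
```

View pics/dep2.png

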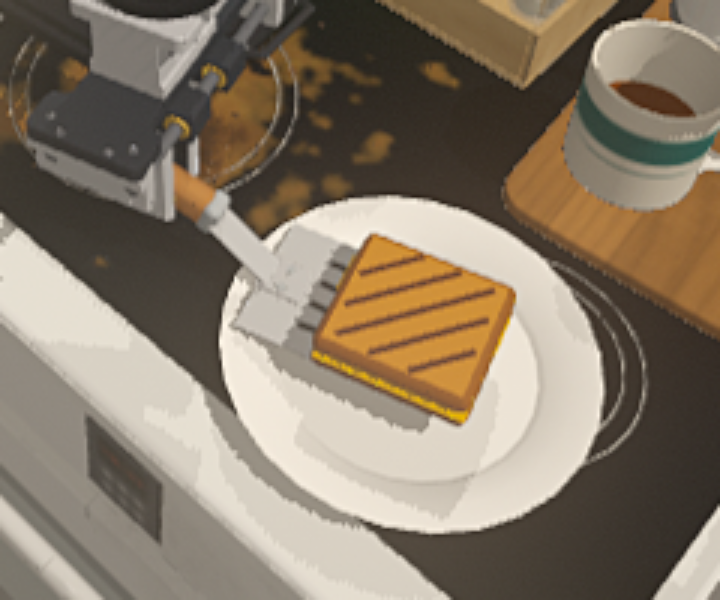

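The sandwich is centred over the plate at about (415, 325). I'll lower it, tilting so its front lands first, then draw the blade out.

```bash
python3 -m jog '[[[-0.011,0,-0.011],[0,0.011,0]],[[-0.018,0,-0.03],[0,0.02,0]],[[-0.024,0,-0.048],[0,0.028,0]],[[-0.033,0,-0.066],[0,0.036,0]],[[-0.041,0,-0.084],[0,0.044,0]],[[-0.05,0,-0.1],[0,0.052,0]],[[-0.06,0,-0.119],[0,0.061,0]],[[-0.083,0,-0.16],[0,0.078,0]],[[-0.1,0,-0.188],[0,0.089,0]],[[-0.111,0,-0.217],[0,0.1,0]],[[-0.111,0,-0.217],[0,0.1,0]]]'
python3 - <<'E'
from h import *
s=manip.observe();p0=s['eef_pos'];b=R.from_quat(s['ee_rot'])*R.from_euler('y',180,degrees=True)
print("tip",p0+b.apply([.165,0,-.031]),s['wrist_force'],b.as_euler('ZYX',degrees=True))
for c in("scene",):
    p,d=read_camera(c);W=cloud(c,d);X,Y,Z=W[...,0],W[...,1],W[...,2];q=p.astype(int)
    m=(d>0)&(X>.4)&(X<.6)&(Y>-.33)&(Y<-.14)&(Z>.02)&(Z<.1)&(q[...,0]>q[...,1]+30)&(q[...,0]>90);a=W[m];a=a[a[:,1]<-.15]
    print(rect(a),np.linalg.lstsq(np.c_[a[:,:2],np.ones(len(a))],a[:,2],rcond=None)[0],np.percentile(a[:,2],[5,50,95]))
B=(s['eef_pos'],R.from_quat(s['ee_rot']));C[:]=(.4915,-.226)
for k in((-.005,.007,18),(-.02,.007,18),(-.04,.007,18),(-.055,.007,18),(-.07,.009,18)): print(row(dep(*k),-75,k[2],B))
E
```

```text
time: 21.45
eef_pos: [0.4547, -0.0871, 0.0828]
ee_rot: [0.604, 0.785, 0.085, -0.109]
wrist_force: [1.1, -0.4, -2.6]
gripper_width: 0.187
grasp_force: 60.0
tip [ 0.49334769 -0.23216891  0.0077053 ] [ 1.06041205 -0.38151018 -2.55870289] [-75.10267641  15.93331276   0.10864909]
(array([ 487.7, -232.8]), array([87.7, 93.5]), 15.0) [0.01037552 0.21089091 0.08472619] [0.02864178 0.04014713 0.04928638]
[[0.064, -0.003, -0.014], [0.001, 0.011, -0.001]]
[[0.16, -0.003, 0.013], [0.001, 0.011, -0.001]]
[[0.288, -0.003, 0.05], [0.001, 0.011, -0.001]]
[[0.384, -0.004, 0.077], [0.001, 0.011, -0.001]]
[[0.484, -0.004, 0.092], [0.001, 0.011, -0.001]]
```

```bash
python3 -m jog '[[[0.02,0,-0.003],[0,0.003,0]],[[0.064,0,-0.012],[0,0.01,0]],[[0.112,0,0],[0,0.011,0]],[[0.16,0,0.013],[0,0.011,0]],[[0.208,0,0.027],[0,0.011,0]],[[0.25,-0.001,0.04],[0,0.011,0]],[[0.288,-0.001,0.051],[0,0.011,0]],[[0.33,-0.002,0.062],[0,0.011,0]],[[0.384,-0.002,0.077],[0,0.011,0]],[[0.44,-0.002,0.085],[0,0.011,0]],[[0.484,-0.002,0.09],[0,0.011,0]],[[0.484,-0.002,0.05],[0,0.011,0]]]'
python3 - <<'E'
from h import *
s=manip.observe();p0=s['eef_pos'];b=R.from_quat(s['ee_rot'])*R.from_euler('y',180,degrees=True)
print("tip",p0+b.apply([.165,0,-.031]),s['wrist_force'],b.as_euler('ZYX',degrees=True))
for c in("scene","top"):
    p,d=read_camera(c);W=cloud(c,d);X,Y,Z=W[...,0],W[...,1],W[...,2];q=p.astype(int)
    if c=="scene": cv2.imwrite("pics/dep3.png",cv2.resize(p[180:430,220:520],(720,600))[:,:,::-1])
    m=(d>0)&(X>.4)&(X<.6)&(Y>-.33)&(Y<-.16)&(Z>.022)&(Z<.1)&(q[...,0]>q[...,1]+30)&(q[...,0]>90);a=W[m]
    print(rect(a),np.linalg.lstsq(np.c_[a[:,:2],np.ones(len(a))],a[:,2],rcond=None)[0],np.percentile(a[:,2],[5,50,95]))
    m=(X>.36)&(X<.6)&(Y>-.34)&(Y<-.11)&(Z>.012)&(Z<.025)&(q.min(-1)>130);a=W[m]
    x=np.linalg.lstsq(np.c_[2*a[:,:2],np.ones(len(a))],(a[:,:2]**2).sum(1),rcond=None)[0];print("plate",x[:2])
E
```

```text
time: 22.7
eef_pos: [0.4336, -0.0147, 0.0948]
ee_rot: [0.601, 0.784, 0.095, -0.125]
wrist_force: [-0.8, -0.4, -1.9]
gripper_width: 0.188
grasp_force: 60.0
tip [ 0.47171777 -0.15699943  0.01424387] [-0.81737068 -0.37639831 -1.92968041] [-7.49769654e+01  1.80483265e+01 -6.50630151e-02]
(array([ 486.4, -229.7]), array([86.9, 94.7]), 14.9) [0.01946849 0.01288807 0.0262013 ] [0.02894161 0.0329877  0.03502324]
plate [ 0.48741326 -0.22971541]
(array([ 450.5, -203.2]), array([25. , 22.2]), 23.7) [0.03942567 0.07365154 0.02780535] [0.0246493  0.03052752 0.03619412]
plate [ 0.48992795 -0.23309365]
```

View pics/dep3.png

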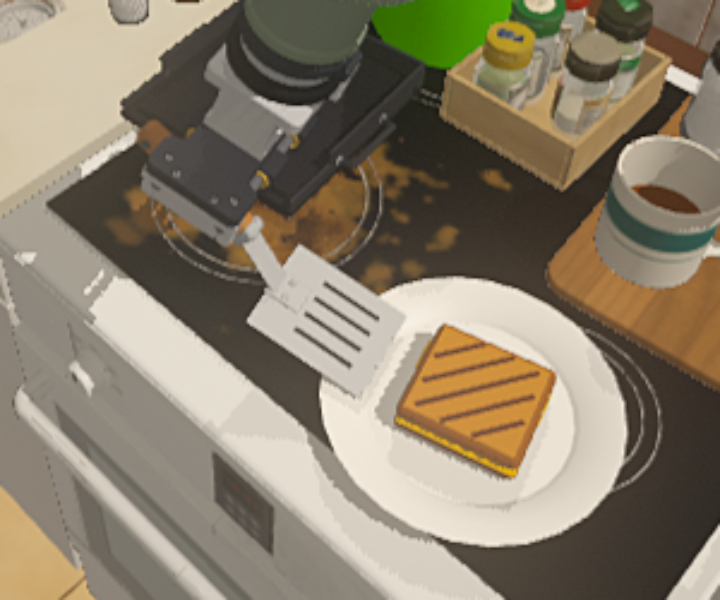

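The sandwich lies flat and centred on the plate, at about (478, 400) in the crop. Now I'll return the turner to the griddle.

```bash
python3 -c "
from h import *
s=manip.observe();B=(s['eef_pos'],R.from_quat(s['ee_rot']))
for p,y,k in(((.432,-.01,.13),-75,12),((.43,0,.17),-70,0),((.43,.03,.17),-50,0),((.43,.05,.17),-30,0),((.43,.08,.17),0,0)): print(row(p,y,k,B))"
```

```text
[[0.115, -0.012, -0.201], [0.001, -0.033, 0.0]]
[[0.262, -0.007, -0.434], [0.005, -0.099, -0.028]]
[[0.445, 0.045, -0.374], [0.022, -0.097, -0.138]]
[[0.568, 0.079, -0.335], [0.04, -0.094, -0.248]]
[[0.752, 0.131, -0.275], [0.066, -0.084, -0.413]]
```

```bash
python3 -m jog '[[[0.115,-0.012,-0.2],[0.001,-0.033,0]],[[0.2,-0.01,-0.33],[0.003,-0.066,-0.014]],[[0.262,-0.007,-0.43],[0.005,-0.099,-0.028]],[[0.33,0.01,-0.41],[0.01,-0.098,-0.07]],[[0.4,0.03,-0.39],[0.016,-0.098,-0.11]],[[0.445,0.045,-0.374],[0.022,-0.097,-0.15]],[[0.5,0.06,-0.36],[0.03,-0.096,-0.19]],[[0.568,0.079,-0.335],[0.037,-0.095,-0.23]],[[0.62,0.095,-0.32],[0.044,-0.092,-0.275]],[[0.66,0.105,-0.3],[0.05,-0.09,-0.32]],[[0.71,0.12,-0.29],[0.058,-0.087,-0.365]],[[0.752,0.131,-0.275],[0.066,-0.084,-0.413]]]'
python3 -c "
from h import *
s=manip.observe();B=(s['eef_pos'],R.from_quat(s['ee_rot']))
for z in(.09,.03,.018,.013):
  t=turner(5.5,0,(.6424,.1029,z),(0,0));print(t,row(t,5.5,0,B))"
```

```text
time: 24.0
eef_pos: [0.4295, 0.0805, 0.1694]
ee_rot: [-0.001, 1.0, 0.0, -0.002]
wrist_force: [0.2, -0.6, -1.7]
gripper_width: 0.186
grasp_force: 60.0
[0.52792944 0.09187774 0.121     ] [[-0.658, 0.074, 0.32], [0.0, -0.001, -0.03]]
[0.52792944 0.09187774 0.061     ] [[-0.659, 0.074, 0.72], [0.0, -0.001, -0.03]]
[0.52792944 0.09187774 0.049     ] [[-0.659, 0.074, 0.8], [0.0, -0.001, -0.03]]
[0.52792944 0.09187774 0.044     ] [[-0.659, 0.074, 0.834], [0.0, -0.001, -0.03]]
```

```bash
python3 -m jog '[[[-0.2,0.02,0.02],[0,0,-0.01]],[[-0.45,0.05,0.1],[0,0,-0.03]],[[-0.62,0.07,0.25],[0,0,-0.03]],[[-0.658,0.074,0.4],[0,0,-0.03]],[[-0.658,0.074,0.55],[0,0,-0.03]],[[-0.658,0.074,0.67],[0,0,-0.03]],[[-0.658,0.074,0.75],[0,0,-0.03]],[[-0.658,0.074,0.8],[0,0,-0.03]],[[-0.658,0.074,0.82],[0,0,-0.03]],[[-0.658,0.074,0.82],[0,0,-0.03]],[[-0.658,0.074,0.82],[0,0,-0.03]]]'
python3 -m jog '[[[0,0,0.008],[0,0,0]],[[0,0,0.012],[0,0,0]],[[0,0,0.012],[0,0,0]],[[0,0,0.012],[0,0,0]]]'
```

```text
time: 25.1
eef_pos: [0.5285, 0.0913, 0.0468]
ee_rot: [-0.046, 0.999, 0.0, -0.001]
wrist_force: [1.3, -0.1, -1.9]
gripper_width: 0.186
grasp_force: 60.0
time: 25.5
eef_pos: [0.5277, 0.0913, 0.0442]
ee_rot: [-0.046, 0.999, 0.0, -0.002]
wrist_force: [0.0, -0.1, -0.7]
gripper_width: 0.191
grasp_force: 60.0
```

```bash
python3 -m jog '[[[0,0,0.007],[0,0,0]],[[0,0,0.007],[0,0,0]],[[0,0,0.007],[0,0,0]]]'; python3 -m jog '[[[0,0,0],[0,0,0]],[[0,0,0],[0,0,0]],[[0,0,0],[0,0,0]],[[0,0,0],[0,0,0]],[[0,0,0],[0,0,0]]]' -0.2; python3 -m jog '[[[0,0,-0.05],[0,0,0]],[[0,0,-0.2],[0,0,0]],[[0,0,-0.5],[0,0,0]],[[0,0,-0.8],[0,0,0]],[[0.3,0,-1],[0,0,0]],[[0.5,0,-1],[0,0,0]],[[0.7,0,-1],[0,0,0]],[[0.7,0,-1],[0,0,0]],[[0.7,0,-1],[0,0,0]]]'
python3 - <<'E'
from h import *
o=[]
for c in("scene","top"):
    p,d=read_camera(c);o.append(cv2.resize(p[100:430,150:550],(400,330))[:,:,::-1])
    W=cloud(c,d);X,Y,Z=W[...,0],W[...,1],W[...,2];q=p.astype(int)
    m=(d>0)&(X>.55)&(X<.72)&(Y>.02)&(Y<.19)&(Z>.008)&(Z<.03)&(q.max(-1)-q.min(-1)<30)&(q.min(-1)>110);a=W[m]
    print(c,rect(a),np.median(a[:,2]),np.linalg.lstsq(np.c_[a[:,:2],np.ones(len(a))],a[:,2],rcond=None)[0])
    for t in("sandwich","plate","salt_shaker","pepper_mill","tea_mug"):
        r=spotter.find_in(c,t);print(t,[(np.round(x["location"],3).tolist(),round(x["confidence"],2)) for x in r[:1]])
cv2.imwrite("pics/fin.png",np.hstack(o))
E
```

```text
time: 25.8
eef_pos: [0.5279, 0.0913, 0.0434]
ee_rot: [-0.046, 0.999, 0.0, -0.001]
wrist_force: [-0.6, 0.5, 1.5]
gripper_width: 0.191
grasp_force: 60.0
time: 26.3
eef_pos: [0.5276, 0.0913, 0.043]
ee_rot: [-0.046, 0.999, 0.0, -0.002]
wrist_force: [-0.0, 0.2, -0.4]
gripper_width: 0.402
grasp_force: 0.0
time: 27.2
eef_pos: [0.4237, 0.0817, 0.194]
ee_rot: [-0.046, 0.999, 0.0, -0.001]
wrist_force: [-0.0, -0.4, -0.2]
gripper_width: 0.399
grasp_force: 0.0
scene (array([639.8, 100.4]), array([107.5,  86.3]), 5.9) 0.01605711313928615 [-0.01356821  0.00252941  0.0246312 ]
sandwich [([0.48, -0.233, 0.031], 0.8)]
plate [([0.48, -0.238, 0.008], 0.6)]
salt_shaker [([0.625, 0.088, 0.014], 0.55)]
pepper_mill [([0.676, 0.271, 0.134], 0.72)]
tea_mug [([0.699, -0.246, 0.074], 0.77)]
top (array([637.9, 101.2]), array([109. ,  85.5]), 5.1) 0.014111664566350268 [-0.01641225  0.00654406  0.02419539]
sandwich [([0.49, -0.225, 0.031], 0.63)]
plate [([0.49, -0.228, 0.012], 0.9)]
salt_shaker [([0.603, 0.292, 0.092], 0.72)]
pepper_mill [([0.673, 0.287, 0.128], 0.78)]
tea_mug []
```

View pics/fin.png

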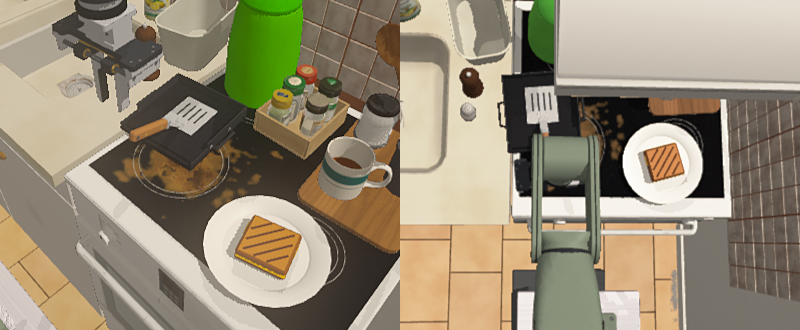

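The final view shows the sandwich centred on the plate, the turner flat on the griddle, the bystanders standing in place and the gripper clear.

```bash
python3 -c "
from station import ticket
print(ticket.finish_job())"
```

```text
the job is handed in; nothing more can be done
None
```

The job is handed in: the sandwich lies flat and same side up within about 2 mm of the plate's middle, the turner's blade is flat on the empty griddle, and the salt shaker, pepper mill and mug stand where they were (27 of the 61 s used).

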